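# Pin the magnifier joint and set its friction screw

### The arm

A 6-joint arm with a two-finger parallel gripper is mounted at the origin on the work surface. World frame = base frame: x ahead of the robot, y to its left, z up, the work surface at z = 0. Lengths are in m, angles in rad, forces in N, time in s.
With the tool pointing down it reaches from about 0.3 to 0.85 m from the base axis. Payload 5.4 kg.
Tool frame: the origin (TCP) lies at the very end of the fingers, on their centre line; the grasp point (between the pads) lies 19 mm behind it; z points along the fingers, y is the direction in which the jaws open and shut (so a half turn about z gives the same grasp; the last joint's range is limited). The gripper opens to 85 mm and grips with 20 to 120 N. Pads are 22 mm wide; open, the fingers measure 114 mm over their backs; the gripper's body (76 mm by 85 mm) begins 54 mm behind the grasp point. The pads swing forward as they close: fully open they stand 13 mm farther back than shut.
Start: joints at [0.936, 0.158, 1.597, -0, 1.386, -0.21], TCP at [0.237, 0.524, 0.231] pointing down, gripper open.
Joint ranges: [-2.91, 2.91], [-0.94, 2.29], [0.18, 2.7], [-1.29, 4.43], [0.17, 2.64], [-3, 3]. Speed limits (rad/s): [2.57, 2.57, 3.14, 3.14, 3.14, 3.14].

### API

Orientations are given as a unit quaternion [w, x, y, z].
In Python, from rig import env gives the robot as it stands. The module is installed in compiled form; this text tells all that it offers.
- The arm moves only by the tool drive_tool, never from a script. Its argument "commands" is a list that holds one entry, the list of rows, each a list of 5 numbers: the closure, from -1 (fully open) to 1 (shut), so that 0 is half open, then the shift along the tool's x, y, z in m, then the turn about the tool's z in degrees. In form: [[[fingers, x, y, z, spin], ...]]. A call has 1 to 10 rows; each row shifts and turns the commanded pose from where the row before left it, along the tool's axes as they then stand; what a row does not reach is not made up. A row lasts 1/10 s, in which the tool goes at most 50 mm and 8.59 degrees, less where a joint would pass 70% of its speed; a pose out of reach is approached as far as the arm can. A call with a gripper value outside its range is refused whole. The fingers move at their own pace and stop on an object; "squeeze" is the grip in N (left out, the last holds). Time passes only in rows, so rows that do not move let the fingers close. It gives the time, the measured TCP pose, the force and the opening at its end, in the units of the state.
- env.state(): the state, without advancing time (a new reading comes with each control period).
- env.camera(name): name is "scene" or "top" or "wrist"; returns the picture (384x512x3 uint8, blue, green, red); there is no depth.
- env.camera_info(name): a dict with "K" (3x3 intrinsics, pixels), "cam_to_world" (4x4, takes a point from camera to world coordinates); the wrist camera has in their place "mount" (4x4, takes a point from camera to tool coordinates, whose origin is the TCP and whose axes are the flange's). Camera axes: x right, y down, z forward; pixel columns grow to the right and rows downward; lengths in m; the calibration is good to about 2 mm. A picture is of the moment at which its call begins: read the wrist's pose just before it. camera_info takes no time and is no camera call.
- env.hand_in(): hands the job in, once; it reports no verdict.
The state is a dict: "time": time; "joint_positions": joint angles; "qd": joint speeds; "effort": joint torques, N m; "position": TCP position; "ee_rot": TCP orientation; "wrist_force": force on the tool from outside, world axes, zero at the start; "moment": the same for the moment, N m; "finger_gap": opening from 0.0 (shut) to 1.0 (fully open).
Only numpy, scipy, OpenCV 4.12 (cv2) and the standard library are available. Lean on these libraries where they do the work, as an engineer would, in place of code of your own. Each camera call takes 0.05 s, during which the arm holds its last target. There are 200 camera calls.

### The job

Refit the bench magnifier's hinge: take the orange-headed pin out of its blue block and push it down fully home through the fork and the arm's lug, its head resting on the fork. Then turn the red thumbscrew clockwise until it seats, back it off a quarter turn so that the arm can still swing, and finish while still gripping the thumbscrew and holding it there (do not let go). Leave the phone, jar, screwdriver and parts tray where they are.

Things in the scene. Friction and masses are not known exactly. Their poses are not given: they have to be found in the camera images.
- stand: Fixed magnifier stand: dark base 140 x 90 x 14 mm, origin under its centre, z up. Aluminium fork on top, 120 mm long (x), 40 wide, top face 96 mm above the bench. Upright hinge hole at x = +40 mm, upright thumbscrew axis at x = -40 mm, both y = 0. The brass lug sits aligned in the fork; its arm and flat lens ring (120 mm across, centre at x = +200 mm, up to 85 mm high) lie in +x.
- fork_hole (a point): Centre of the hinge hole's mouth on the fork's top face, 96 mm above the bench; z up, x along the fork away from the thumbscrew. Straight bore 13 mm across with 2 mm chamfers, down through upper cheek, lug and lower cheek (96 to 60 mm above the bench), free space below it.
- pin: Loose hinge pin, 40 g or so: steel shank 10 mm across and 40 mm long with a tapered foot, then a round orange head 18 mm across and 24 mm tall. Origin at the foot's end, z along the shank up to the head (head from z = 40 to 64 mm). It starts upright in the block, head resting on the block's top.
- pin_seat (a point): Point on the pin's axis at the underside of its head (40 mm from the foot's end). It meets point fork_hole when the pin is fully home.
- block: Blue holder block 56 x 56 x 50 mm, fixed to the bench; origin under its centre; one upright hole 13 mm across in its middle, 45 mm deep, in which the pin starts.
- screw_grip (a point): Grip point on the thumbscrew's upright axis, 114 mm above the bench, turning with it. The red wing is a flat bar 9 mm thick (along x), 34 mm long (along y), 24 mm tall (102 to 126 mm above the bench), symmetric under a half turn; pinch it across its thickness from above.
- screw_turn (a joint): Thumbscrew angle, rad: 0 = seated (hard stop), growing as it is backed off counter-clockwise seen from above (clockwise tightens). Starts 1.0 to 2.4 from the stop; travel ends at 4.5. Seated, the wing lies across the fork (along the stand's y). Stays where left, drags 0.05 N m, does not rise or sink.
- screw: The thumbscrew itself (brass collar, red plastic wing), on the stand; origin on its axis at the fork's top face, 96 mm above the bench; axes as for point screw_grip.
- phone: Bystander: loose black phone lying flat, 72 x 150 x 8 mm, origin under its centre, long side along its y.
- jar: Bystander: loose amber glass jar with a yellow cap, 54 mm across, 55 mm tall, origin under its centre.
- driver: Bystander: loose screwdriver with a blue handle, 170 mm long, 26 mm thick, lying along its x, origin under its middle.
- tray: Bystander: loose orange parts tray, 90 x 120 x 25 mm, four compartments, origin under its centre.

How it is judged:
On the way, in this order (a step that is already met when the one before it is completed fails the run):
1. the pin is fully home in the fork, head on the upper cheek (horizontal distance between pin_seat and fork_hole below 0.004 m and z of pin_seat in the frame of fork_hole between -0.004 and 0.003 m and angle between pin's own z axis and vertical below 0.1 rad), for 0.2 s.
2. then the thumbscrew is turned clockwise until it seats, with the pin still home (all of step 1 and value of joint screw_turn below 0.08 rad), for 0.1 s.
At the end, for the whole second after the job is handed in: Pin home and upright (0.1 rad), head underside within 4 mm of the hole centre and at most 3 mm above the fork. Thumbscrew, seated earlier, now stands a quarter turn back from its stop (1.27 to 1.87 rad), is still, and the fingers still grip it (over 2 N) (all of step 1 and value of joint screw_turn between 1.27 and 1.87 rad and velocity of joint screw_turn between -0.05 and 0.05 rad/s and contact force between the fingers and screw above 2 N); the arm keeps its last pose, push and grip.
It fails at once if the phone is moved more than 30 mm (distance of phone from where it was at the start of the episode above 0.03 m).
It fails at once if the jar is moved more than 30 mm (distance of jar from where it was at the start of the episode above 0.03 m).
It fails at once if the screwdriver is moved more than 30 mm (distance of driver from where it was at the start of the episode above 0.03 m).
It fails at once if the parts tray is moved more than 30 mm (distance of tray from where it was at the start of the episode above 0.03 m).
It also fails if it takes over 64 s, if anything falls off the work surface, if the arm or the gripper's body presses on something with over 40 N, if the wrist force passes 120 N, or if a joint passes its speed limit or range.

## Working session

There is one attempt and no reset: what is moved stays moved. The work goes in short steps, Python scripts to look and compute and a tool call to move; the robot and the scene stay as the last step left them, time stands still between calls to the robot, and variables do not carry over. Pictures are saved under pics/ and viewed, about 8 in all and at most 12, crops included, and the job is handed in when it is done.

Besides the shell and the picture viewer there is one more tool, called after ">>>" in YAML: its name, and indented under it one key for each argument. drive_tool: Moves the arm, as the interface text tells. Its arguments: {"type":"object","properties":{"commands":{"type":"array"},"squeeze":{"type":"number"}},"required":["commands"]}

```bash
mkdir -p pics
cat > h.py <<'E'
import numpy as np,cv2
from rig import env
def ray(name,u,v,cw=None):
    i=env.camera_info(name); K=np.array(i["K"]); M=np.array(i["cam_to_world"]) if cw is None else cw
    d=M[:3,:3]@np.linalg.solve(K,[u,v,1]); return M[:3,3],d
def onz(name,u,v,z,cw=None):
    o,d=ray(name,u,v,cw); return o+d*(z-o[2])/d[2]
def wristcw():
    s=env.state(); q=s["ee_rot"]; from scipy.spatial.transform import Rotation as R
    T=np.eye(4); T[:3,:3]=R.from_quat([q[1],q[2],q[3],q[0]]).as_matrix(); T[:3,3]=s["position"]
    return T@np.array(env.camera_info("wrist")["mount"])
def proj(name,p,cw=None):
    i=env.camera_info(name); K=np.array(i["K"]); M=np.array(i["cam_to_world"]) if cw is None else cw
    c=np.linalg.inv(M)@np.append(p,1); c=K@c[:3]; return c[:2]/c[2]
E
python3 - <<'E'
from h import *
s=env.state(); print(s)
for n in("top","scene"):
    im=env.camera(n); cv2.imwrite(f"pics/{n}0.png",im); i=env.camera_info(n); print(n,np.round(i["K"],1).tolist(),np.round(i["cam_to_world"],3).tolist())
cv2.imwrite("pics/both0.png",np.vstack([cv2.resize(cv2.imread("pics/top0.png"),(400*1,300)),cv2.resize(cv2.imread("pics/scene0.png"),(400,300))]))
print(env.camera_info("wrist"))
E
```

```text
{'time': 0.0, 'joint_positions': array([ 9.35921647e-01,  1.59066294e-01,  1.59825893e+00, -2.38362259e-05,
        1.38620131e+00, -2.10091917e-01]), 'qd': array([-0.00030471,  0.00075838, -0.00136598, -0.00076977,  0.00113944,
       -0.00011386]), 'effort': array([ 9.87381100e-04, -3.96017647e+01, -3.31423652e+01, -2.64818073e-04,
        8.81863525e-03, -4.44990656e-05]), 'position': array([0.23662007, 0.52338356, 0.23029385]), 'ee_rot': array([-3.85786381e-04,  2.10795899e-01,  9.77529618e-01, -8.86720525e-04]), 'wrist_force': array([-0.81883129,  0.14184823,  0.00402371]), 'moment': array([0.04701286, 0.03973979, 0.02310498]), 'finger_gap': 1.000377673879896}
top [[392.3, 0.0, 252.1], [0.0, 392.3, 191.1], [0.0, 0.0, 1.0]] [[0.097, -0.972, 0.215, 0.384], [-0.995, -0.096, 0.016, -0.036], [0.005, -0.216, -0.976, 1.048], [0.0, 0.0, 0.0, 1.0]]
scene [[462.5, 0.0, 252.2], [0.0, 462.5, 193.3], [0.0, 0.0, 1.0]] [[-0.725, 0.462, -0.511, 1.12], [0.688, 0.509, -0.517, 0.519], [0.021, -0.727, -0.686, 0.832], [0.0, 0.0, 0.0, 1.0]]
{'K': array([[284.06392593,   0.        , 251.37101222],
       [  0.        , 284.06392593, 192.87077578],
       [  0.        ,   0.        ,   1.        ]]), 'mount': array([[ 4.19500553e-04, -9.55683966e-01, -2.94394263e-01,
         7.51886895e-02],
       [ 9.99999898e-01,  3.51732913e-04,  2.83140727e-04,
        -1.76099205e-04],
       [-1.67044901e-04, -2.94394351e-01,  9.55684016e-01,
        -1.41924445e-01],
       [ 0.00000000e+00,  0.00000000e+00,  0.00000000e+00,
         1.00000000e+00]])}
```

View pics/top0.png

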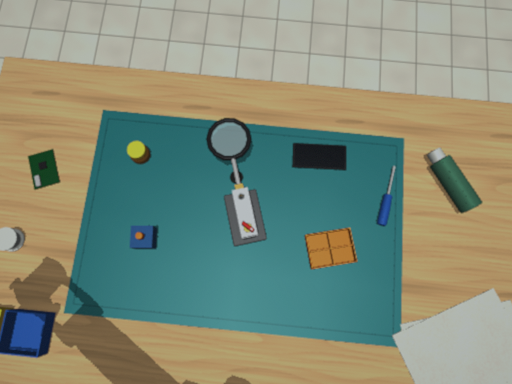

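View pics/scene0.png

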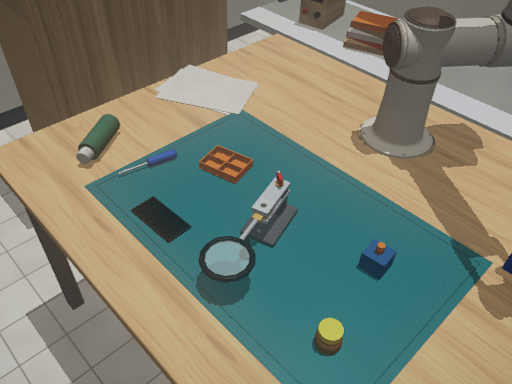

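The top view shows the pin and block at (140,237), the fork from (240,195) to (248,232) with the red wing at (248,227), and the lens ring at (229,139). The scene view agrees: pin at (380,248), wing at (280,179).

Run:
```python
from h import *
def cen(m,lo,box):
    m2=np.zeros_like(m);x0,y0,x1,y1=box;m2[y0:y1,x0:x1]=m[y0:y1,x0:x1]
    M=cv2.moments(m2,True);return M['m10']/M['m00'],M['m01']/M['m00'],M['m00']
P={}
for n,bp,bs in(("top",(125,222,160,252),(235,215,262,240)),("scene",(360,230,400,270),(265,160,295,195))):
    im=cv2.imread(f"pics/{n}0.png");h=cv2.cvtColor(im,cv2.COLOR_BGR2HSV)
    o=cv2.inRange(h,(4,130,80),(18,255,255))
    r=cv2.inRange(h,(0,140,60),(5,255,255))|cv2.inRange(h,(172,140,60),(180,255,255))
    b=cv2.inRange(h,(105,120,40),(125,255,255))
    P[n]=[cen(o,0,bp),cen(r,0,bs),cen(b,0,bp)]; print(n,P[n])
    
for k in(0,1):
    A=[];B=[]
    for n in P:
        o,d=ray(n,*P[n][k][:2]);d/=np.linalg.norm(d);Q=np.eye(3)-np.outer(d,d);A.append(Q);B.append(Q@o)
    p=np.linalg.solve(sum(A),sum(B));print(k,p,[np.linalg.norm(Q@p-b) for Q,b in zip(A,B)])
im=cv2.imread("pics/top0.png")[120:250,200:275];im=cv2.resize(im,None,fx=4.5,fy=4.5,interpolation=cv2.INTER_CUBIC)
im2=cv2.imread("pics/scene0.png")[160:260,220:310];im2=cv2.resize(im2,None,fx=5,fy=5,interpolation=cv2.INTER_CUBIC)
c=np.zeros((600,800,3),np.uint8);c[:im.shape[0],:im.shape[1]]=im;c[:500,340:790]=im2;cv2.imwrite("pics/crop.png",c)
```

```text
top [(139.0, 235.5, 38.0), (245.96296296296296, 225.07407407407408, 27.0), (143.39702760084927, 236.76433121019107, 471.0)]
scene [(380.5, 246.68333333333334, 60.0), (279.51724137931035, 176.31034482758622, 29.0), (378.9639175257732, 253.47164948453607, 388.0)]
0 [0.45935397 0.25060523 0.06538979] [np.float64(0.0003544750541904435), np.float64(0.00035447505419048314)]
1 [ 0.50445979 -0.01458566  0.12222476] [np.float64(0.00015756083707508322), np.float64(0.00015756083707508595)]
```

View pics/crop.png

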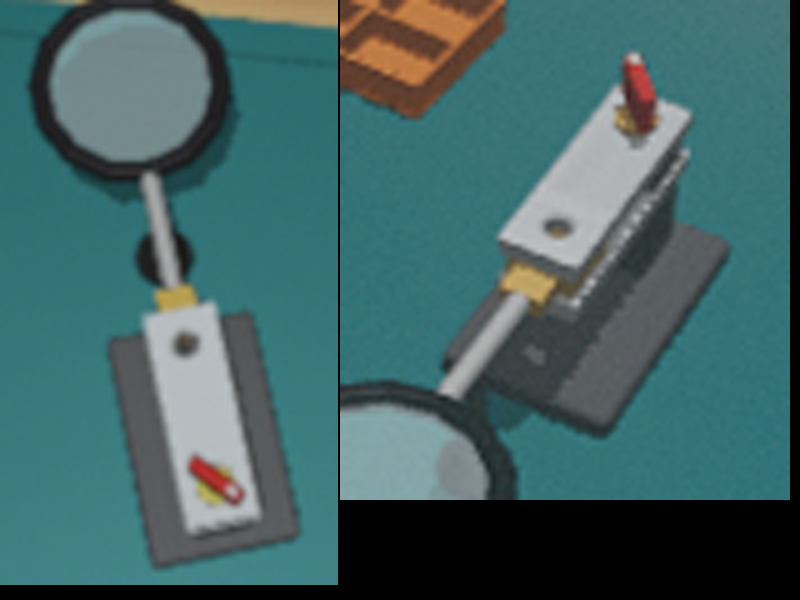

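The crop shows the hole mouth at top (241.3,196.2) / scene (263.6,205.4) and the collar at top (247.6,227.1). The wing is skewed on the fork.

```bash
cat >> h.py <<'E'
def rel(p):
    from scipy.spatial.transform import Rotation as R
    s=env.state(); q=s["ee_rot"]; return R.from_quat([q[1],q[2],q[3],q[0]]).inv().apply(np.array(p)-s["position"])
E
python3 - <<'E'
from h import *
ht=onz("top",241.3,196.2,.096);hs=onz("scene",263.6,205.4,.096);st=onz("top",247.6,227.1,.099)
print(ht,hs,st,np.linalg.norm(ht-st)); d=ht-st; print("fork yaw",np.degrees(np.arctan2(d[1],d[0])))
a=onz("top",200+196/4.5,120+463/4.5,.126);b=onz("top",200+238/4.5,120+496/4.5,.126);d=b-a;print("wing",d,np.degrees(np.arctan2(d[1],d[0])))
bt=onz("top",143.4,236.8,.05);print("block",bt)
print("pin rel",rel([.459,.25,.16]),"hole rel",rel([*((ht+hs)/2)[:2],.16]))
s=env.state();print(s["joint_positions"])
E
```

```text
[0.57819324 0.00487743 0.096     ] [0.58024703 0.0106999  0.096     ] [ 0.50285255 -0.01837461  0.099     ] 0.07890422385075872
fork yaw 17.15154355841088
wing [-0.01513968 -0.02364971  0.        ] -122.62588405316001
block [0.45855852 0.24316372 0.05      ]
pin rel [-0.3152635  -0.15739831  0.07056161] hole rel [-0.52461987 -0.32853884  0.07077487]
[ 9.35862796e-01  1.59004121e-01  1.59810020e+00 -7.51334750e-06
  1.38619800e+00 -2.10152120e-01]
```

>>> drive_tool:
  commands:
    - [[-1,-0.039,-0.02,0,0],[-1,-0.039,-0.02,0,0],[-1,-0.039,-0.02,0,0],[-1,-0.039,-0.02,0,0],[-1,-0.039,-0.02,0.01,0],[-1,-0.04,-0.02,0.02,0],[-1,-0.04,-0.019,0.02,0],[-1,-0.04,-0.018,0.02,0],[-1,0,0,0,0],[-1,0,0,0,0]]
  squeeze: 40

```text
time: 1.1
position: [0.4591, 0.2502, 0.1604]
ee_rot: [-0.001, 0.212, 0.977, -0.0]
wrist_force: [-0.3, -0.5, 1.1]
finger_gap: 1.001
```

Run:
```python
from h import *
cw=wristcw(); im=env.camera("wrist"); cv2.imwrite("pics/w1.png",im)
h=cv2.cvtColor(im,cv2.COLOR_BGR2HSV); o=cv2.inRange(h,(4,130,80),(18,255,255))
n,l,st,c=cv2.connectedComponentsWithStats(o); 
for k in range(1,n):
    if st[k,4]>50: print(st[k],c[k],onz("wrist",*c[k],.07,cw))
print(env.state()["position"],env.state()["joint_positions"], rel([.459,.25,.055]))
```

```text
[242 184  20  24 379] [251.10290237 195.30079156] [0.4573947  0.25043425 0.07      ]
[0.4590087  0.25110437 0.16113551] [ 2.69104229e-01  9.05692886e-02  1.81496759e+00  4.54898268e-04
  1.23677519e+00 -8.76531036e-01] [-0.0005356  -0.00099576  0.10613524]
```

View pics/w1.png

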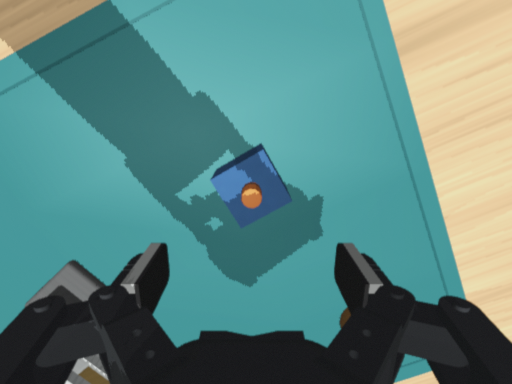

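The wrist view shows the pin's head centred at (251,198), between the jaws, and its position agrees with the TCP to about 1 mm. I'll descend and grip.

>>> drive_tool:
  commands:
    - [[-1,0,0,0.03,0],[-1,0,0,0.03,0],[-0.6,0,0,0.025,0],[-0.3,0,0,0.015,0],[0,0,0,0.006,0],[1,0,0,0,0],[1,0,0,0,0],[1,0,0,0,0],[1,0,0,0,0],[1,0,0,0,0]]
  squeeze: 40

```text
time: 2.15
position: [0.4598, 0.2514, 0.0565]
ee_rot: [0.001, 0.211, 0.978, 0.001]
wrist_force: [-3.2, -0.9, 5.2]
finger_gap: 0.189
```

>>> drive_tool:
  commands:
    - [[1,0,0,0,0],[1,0,0,-0.015,0],[1,0,0,-0.02,0],[1,0,0,-0.03,0],[1,0,0,-0.03,0],[1,0,0,-0.03,0],[1,0,0,0,0],[1,0,0,0,0]]

```text
time: 2.95
position: [0.4599, 0.2511, 0.181]
ee_rot: [0.001, 0.211, 0.978, 0.001]
wrist_force: [0.3, -1.6, -1.1]
finger_gap: 0.193
```

Run:
```python
from h import *
cw=wristcw(); im=env.camera("wrist"); s=env.camera("scene"); t=env.camera("top")
cv2.imwrite("pics/w2.png",im)
c=np.zeros((560,800,3),np.uint8); a=cv2.resize(s[170:270,310:410],(400,400),interpolation=cv2.INTER_CUBIC); b=im[140:384,50:450]
c[:244,:400]=b; c[:400,400:]=a; cv2.imwrite("pics/v2.png",c)
print(env.state()["position"],env.state()["finger_gap"])
for z in(.579,): pass
print("hole rel",rel([.579,.0075,.155]))
```

```text
[0.45838867 0.25069936 0.17875196] 0.19120781220996563
hole rel [-0.21018945 -0.17181377  0.02361357]
```

View pics/v2.png

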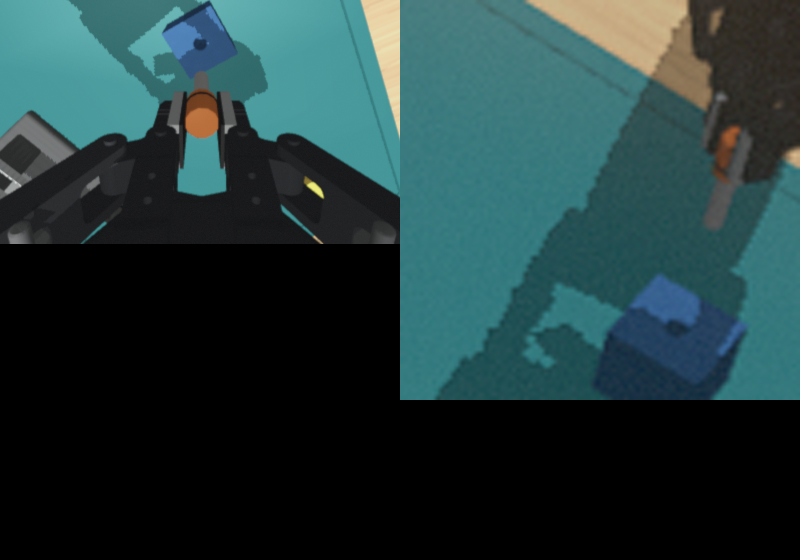

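The pin is held centred and upright (foot at about wrist pixel (252,212), expected 209–216). I'll go near the fork, stopping 40 mm past the hole so the wrist camera sees it.

>>> drive_tool:
  commands:
    - [[1,-0.025,-0.017,0,0],[1,-0.035,-0.024,0,0],[1,-0.035,-0.024,0,0],[1,-0.035,-0.024,0,0],[1,-0.035,-0.024,0,0],[1,-0.035,-0.024,0,0],[1,-0.03,-0.02,0,0],[1,-0.02,-0.015,0,0],[1,0,0,0,0],[1,0,0,0,0]]

```text
time: 4.1
position: [0.6154, -0.0087, 0.1788]
ee_rot: [-0.001, 0.211, 0.977, 0.0]
wrist_force: [-0.2, 0.3, -0.6]
finger_gap: 0.186
```

Run:
```python
from h import *
cw=wristcw(); im=env.camera("wrist"); cv2.imwrite("pics/w3.png",im); np.save("cw3.npy",cw)
print(env.state()["position"],proj("wrist",[.579,.0075,.096],cw),proj("wrist",[.503,-.0165,.096],cw))
```

```text
[ 0.61524878 -0.00797206  0.17905076] [251.16457486 152.31152125] [178.48431316  71.45945519]
```

View pics/w3.png

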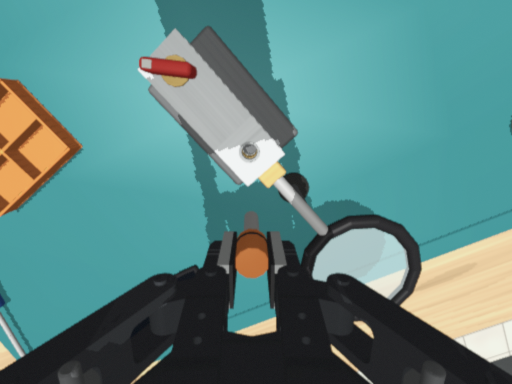

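The hole appears at (249.5,151.5), within 2 px of prediction. The collar is at about (176,71) and the wing spans (145,65)–(192,71).

Run:
```python
from h import *
cw=np.load("cw3.npy"); im=cv2.imread("pics/w3.png");h=cv2.cvtColor(im,cv2.COLOR_BGR2HSV);g=im.max(2)
c=g[138:166,236:264]; m=(c<140).astype(np.uint8); n,l,s,ce=cv2.connectedComponentsWithStats(m)
for k in range(1,n):
    if s[k,4]>20: print("hole",s[k],ce[k]+[236,138])
r=cv2.inRange(h,(0,140,60),(5,255,255))|cv2.inRange(h,(172,140,60),(180,255,255)); r[:,260:]=0;r[120:]=0
p=cv2.findNonZero(r); R=cv2.minAreaRect(p); print("wing",R,cv2.boxPoints(R).tolist())
b=cv2.inRange(h,(18,90,80),(32,255,255)); b[120:]=0; p=cv2.findNonZero(b); print(cv2.boundingRect(p))
H=onz("wrist",249.5,151.7,.096,cw);S=onz("wrist",176,71,.1,cw);print(H,S,np.linalg.norm(H-S));d=H-S;print(np.degrees(np.arctan2(d[1],d[0])))
print("rel",rel(H), "cam3 grasp pose joints",env.state()["joint_positions"])
```

```text
hole [  6   5  15  16 122] [247.81967213 150.1147541 ]
wing ((167.46925354003906, 67.24616241455078), (56.559837341308594, 15.00820255279541), 7.125016689300537) [[138.47694396972656, 71.18462371826172], [140.33848571777344, 56.292320251464844], [196.46156311035156, 63.307701110839844], [194.6000213623047, 78.20000457763672]]
(162, 55, 26, 32)
[0.57801305 0.00649834 0.096     ] [ 0.50278042 -0.01729449  0.1       ] 0.07900662937579903
17.549913908668337
rel [ 0.03967791 -0.00214171  0.08315286] cam3 grasp pose joints [-2.09282334e-01  3.04437763e-01  1.53038742e+00  4.22713510e-04
  1.30929728e+00 -1.35560178e+00]
```

>>> drive_tool:
  commands:
    - [[1,0.02,-0.001,0,0],[1,0.02,-0.001,0,0],[1,0,0,0.01,0],[1,0,0,0.01,0],[1,0,0,0.01,0],[1,0,0,0.008,0],[1,0,0,0.008,0],[1,0,0,0,0]]

```text
time: 4.95
position: [0.5781, 0.006, 0.1324]
ee_rot: [-0.001, 0.211, 0.978, -0.0]
wrist_force: [-0.5, -0.3, -1.0]
finger_gap: 0.194
```

>>> drive_tool:
  commands:
    - [[1,0,0,0.008,0],[1,0,0,0.008,0],[1,0,0,0.007,0],[1,0,0,0.004,0],[1,0,0,0.002,0],[1,0,0,0,0]]

```text
time: 5.55
position: [0.5788, 0.0059, 0.105]
ee_rot: [-0.0, 0.211, 0.978, -0.0]
wrist_force: [-0.2, 0.4, -0.1]
finger_gap: 0.191
```

>>> drive_tool:
  commands:
    - [[1,0,0,0.002,0],[1,0,0,0.002,0],[1,0,0,0.001,0],[1,0,0,0,0]]

```text
time: 5.95
position: [0.5795, 0.0058, 0.1024]
ee_rot: [0.001, 0.211, 0.978, -0.0]
wrist_force: [-5.5, -0.7, 11.5]
finger_gap: 0.188
```

Contact at 11.5 N is at the expected height, so I'll release, rise and look.

>>> drive_tool:
  commands:
    - [[0.3,0,0,0,0],[-0.2,0,0,0,0],[-1,0,0,0,0],[-1,0,0,0,0],[-1,0,0,-0.02,0],[-1,0,0,-0.03,0],[-1,0,0,-0.03,0],[-1,-0.02,0,0,0],[-1,-0.02,0,0,0],[-1,0,0,0,0]]

```text
time: 6.95
position: [0.6167, -0.0115, 0.1804]
ee_rot: [0.001, 0.211, 0.977, -0.0]
wrist_force: [-1.2, -0.2, 0.3]
finger_gap: 0.997
```

Run:
```python
from h import *
cw=wristcw(); im=env.camera("wrist"); cv2.imwrite("pics/w4.png",im); np.save("cw4.npy",cw)
h=cv2.cvtColor(im,cv2.COLOR_BGR2HSV); o=cv2.inRange(h,(4,130,80),(18,255,255))
n,l,st,c=cv2.connectedComponentsWithStats(o)
for k in range(1,n):
    if st[k,4]>50: print(st[k],c[k])
print("expect head base,top,ctr",*[proj("wrist",[.5785,.0065,z],cw) for z in(.096,.12,.114)])
print(env.state()["position"],env.state()["joint_positions"])
```

```text
[   0   75   84  138 6744] [ 28.56672598 141.79344603]
[241 141  23  25 388] [252.05412371 153.75      ]
expect head base,top,ctr [252.34679363 148.57726136] [252.46437874 153.50512779] [252.43256087 152.17167492]
[ 0.61546831 -0.01085237  0.17988034] [-2.13670461e-01  3.03024652e-01  1.53043484e+00  1.16531901e-05
  1.30881184e+00 -1.35912223e+00]
```

View pics/w4.png

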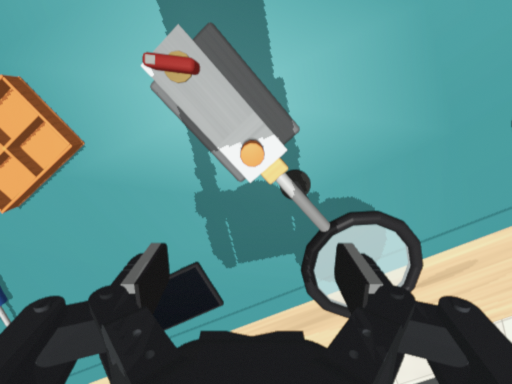

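The pin's head shows at (252,154), against (252.4,153.5) expected, so it is home. The wing is at (148,58)–(198,66). I'll go over the screw and turn the jaws across the wing.

>>> drive_tool:
  commands:
    - [[-1,0.025,-0.0131,0,0],[-1,0.025,-0.0131,0,0],[-1,0.025,-0.0131,0,0],[-1,0.0253,-0.0132,0,0],[-1,0,0,0,-8],[-1,0,0,0,-8],[-1,0,0,0,-8],[-1,0,0,0,-8],[-1,0,0,0,-8],[-1,0,0,0,-8]]

```text
time: 8.0
position: [0.5012, -0.0164, 0.1797]
ee_rot: [-0.001, -0.208, 0.978, 0.0]
wrist_force: [-0.2, 2.0, 0.5]
finger_gap: 1.003
```

>>> drive_tool:
  commands:
    - [[-1,0,0,0,-8],[-1,0,0,0,-8],[-1,0,0,0,-8],[-1,0,0,0,-8],[-1,0,0,0,-2.3],[-1,0,0,0,0],[-1,0,0,0,0]]

```text
time: 8.7
position: [0.5016, -0.0166, 0.1799]
ee_rot: [-0.0, -0.484, 0.875, 0.0]
wrist_force: [-0.2, -0.0, -0.3]
finger_gap: 0.994
```

Run:
```python
from h import *
cw=wristcw(); im=env.camera("wrist"); cv2.imwrite("pics/w5.png",im); np.save("cw5.npy",cw)
h=cv2.cvtColor(im,cv2.COLOR_BGR2HSV)
r=cv2.inRange(h,(0,140,60),(5,255,255))|cv2.inRange(h,(172,140,60),(180,255,255)); n,l,st,c=cv2.connectedComponentsWithStats(r)
for k in range(1,n):
    if st[k,4]>100:
        R=cv2.minAreaRect(np.argwhere(l==k)[:,::-1].astype(np.int32)); print(st[k],c[k],R)
s=env.state();print(s["position"],s["joint_positions"],s["ee_rot"],"axis px",proj("wrist",[.5025,-.0175,.126],cw),proj("wrist",[.5025,-.0175,.099],cw))
cv2.imwrite("pics/w5c.png",cv2.resize(im[80:300,150:380],None,fx=2.6,fy=2.6,interpolation=cv2.INTER_CUBIC))
```

```text
[245 182  11  48 403] [249.9280397  207.50124069] ((250.0, 205.5), (47.0, 10.0), 90.0)
[ 0.50182077 -0.01675241  0.18004751] [-2.74519155e-01  1.46570748e-02  1.85456540e+00  3.60180530e-05
  1.27297041e+00 -2.85620297e+00] [-2.01257667e-04 -4.84191095e-01  8.74962224e-01  2.23295598e-04] axis px [249.52835608 211.89264761] [249.7219761  200.21589626]
```

View pics/w5c.png

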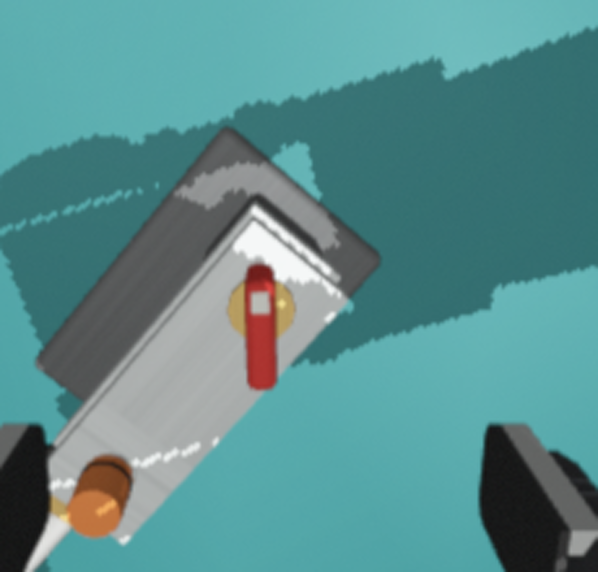

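The wing is aligned with the jaws (vertical in the image, column 250) and about 1 mm off centre. The pin is clear of the left finger. I'll descend and grip.

>>> drive_tool:
  commands:
    - [[-0.7,0,-0.0008,0.02,0],[-0.5,0,0,0.02,0],[-0.3,0,0,0.02,0],[0,0,0,0.01,0],[0.2,0,0,0.005,0],[0.2,0,0,0,0],[1,0,0,0,0],[1,0,0,0,0],[1,0,0,0,0],[1,0,0,0,0]]
  squeeze: 60

```text
time: 9.75
position: [0.5028, -0.017, 0.1065]
ee_rot: [-0.0, -0.485, 0.875, 0.0]
wrist_force: [-4.5, 2.1, 6.9]
finger_gap: 0.089
```

```bash
python3 -c "
from h import *
s=env.state();print(s)"
```

```text
{'time': 9.75, 'joint_positions': array([-2.74855840e-01,  1.10707311e-01,  1.91162735e+00,  5.74868538e-04,
        1.12011729e+00, -2.85755872e+00]), 'qd': array([ 0.00017415,  0.00083329,  0.00063564, -0.00032517,  0.00026213,
        0.00146421]), 'effort': array([-1.09135989e+00, -3.19653904e+01, -2.97180229e+01, -2.81680394e-01,
       -1.51700545e+00, -2.82198790e-02]), 'position': array([ 0.50281294, -0.01704948,  0.10652025]), 'ee_rot': array([-1.23125194e-04, -4.84531829e-01,  8.74773488e-01,  4.86162562e-04]), 'wrist_force': array([-4.52200505,  2.10869342,  6.87600076]), 'moment': array([0.36664485, 0.8009154 , 0.00271308]), 'finger_gap': 0.08877732073176903}
```

>>> drive_tool:
  commands:
    - [[1,0,0,0,6],[1,0,0,0,8],[1,0,0,0,8],[1,0,0,0,8],[1,0,0,0,8],[1,0,0,0,8],[1,0,0,0,8],[1,0,0,0,6],[1,0,0,0,0]]

```text
time: 10.65
position: [0.5035, -0.0183, 0.1065]
ee_rot: [0.0, 0.018, 1.0, -0.001]
wrist_force: [-3.4, -2.8, 5.1]
finger_gap: 0.093
```

```bash
python3 -c "
from h import *
s=env.state();print(s['joint_positions'],s['moment'],s['wrist_force'],s['ee_rot'],s['position'])"
```

```text
[-2.75696745e-01  1.11108531e-01  1.91116822e+00 -1.52615073e-03
  1.11794291e+00 -1.81011595e+00] [-0.50743433  0.56290483 -0.02307086] [-3.37985476 -2.75899806  5.13302962] [ 4.89055100e-04  1.78542021e-02  9.99840130e-01 -8.38586828e-04] [ 0.50346043 -0.01825937  0.10652938]
```

>>> drive_tool:
  commands:
    - [[1,0,0,0,8],[1,0,0,0,8],[1,0,0,0,8],[1,0,0,0,8],[1,0,0,0,8],[1,0,0,0,8],[1,0,0,0,6],[1,0,0,0,4],[1,0,0,0,2],[1,0,0,0,0]]

```text
time: 11.65
position: [0.5027, -0.0194, 0.1065]
ee_rot: [0.0, 0.514, 0.858, -0.002]
wrist_force: [-6.8, -8.0, 7.5]
finger_gap: 0.091
```

>>> drive_tool:
  commands:
    - [[1,0,0,0,2],[1,0,0,0,2],[1,0,0,0,2],[1,0,0,0,2],[1,0,0,0,0]]

```text
time: 12.15
position: [0.5025, -0.0195, 0.1065]
ee_rot: [0.0, 0.573, 0.82, -0.002]
wrist_force: [-7.0, -7.6, 7.3]
finger_gap: 0.086
```

```bash
python3 -c "
from h import *
s=env.state();print(s['joint_positions'],s['moment'],s['wrist_force'],s['ee_rot'],s['position'])
q=s['ee_rot'];print('jaw yaw',np.degrees(2*np.arctan2(q[2],q[1]))-90)"
```

```text
[-0.27675028  0.11090554  1.91146698 -0.00477053  1.11976256 -0.62581161] [-1.2961707   1.31199817 -0.0600409 ] [-7.02938383 -7.58652473  7.3157478 ] [ 4.47680628e-04  5.72724467e-01  8.19745085e-01 -2.11668838e-03] [ 0.50253596 -0.01946013  0.1064976 ]
jaw yaw 20.118951663646698
```

>>> drive_tool:
  commands:
    - [[1,0,0,0,2],[1,0,0,0,2],[1,0,0,0,1],[1,0,0,0,0],[1,0,0,0,0]]

```text
time: 12.65
position: [0.5025, -0.0195, 0.1065]
ee_rot: [0.001, 0.606, 0.795, -0.002]
wrist_force: [-7.8, -7.0, 8.3]
finger_gap: 0.084
```

```bash
cat > st.py <<'E'
from h import *
s=env.state();q=s['ee_rot'];print(s['joint_positions'],s['moment'],s['wrist_force'],s['position'],s['finger_gap'],'jaw yaw',np.degrees(2*np.arctan2(q[2],q[1]))-90)
E
python3 st.py
```

```text
[-0.27636555  0.11091903  1.91142014 -0.00558949  1.1198122  -0.54143313] [-1.29312178  1.3041991   1.09670795] [-7.75205194 -7.00128986  8.28419873] [ 0.5024913  -0.01948602  0.10651296] 0.08430604020818412 jaw yaw 15.326917472223869
```

The moment about z rose from about 0 to 1.1 N m at jaw yaw 15.3°, where the seat was expected at about 17°, so the screw is seated. I'll back off a quarter turn.

>>> drive_tool:
  commands:
    - [[1,0,0,0,0],[1,0,0,0,-4],[1,0,0,0,-8],[1,0,0,0,-8],[1,0,0,0,-8],[1,0,0,0,-8],[1,0,0,0,-8],[1,0,0,0,-8],[1,0,0,0,-8],[1,0,0,0,-8]]

```text
time: 13.65
position: [0.5034, -0.0184, 0.1065]
ee_rot: [0.0, 0.057, 0.998, -0.001]
wrist_force: [-3.8, -2.4, 6.1]
finger_gap: 0.089
```

>>> drive_tool:
  commands:
    - [[1,0,0,0,-8],[1,0,0,0,-8],[1,0,0,0,-6],[1,0,0,0,-2],[1,0,0,0,0],[1,0,0,0,0],[1,0,0,0,0]]

```text
time: 14.35
position: [0.5034, -0.0178, 0.1065]
ee_rot: [0.0, -0.149, 0.989, -0.0]
wrist_force: [-2.5, -0.8, 6.3]
finger_gap: 0.09
```

```bash
python3 st.py
python3 - <<'E'
from h import *
w=env.camera("wrist");s=env.camera("scene");t=env.camera("top")
c=np.zeros((600,800,3),np.uint8)
c[:384,:400]=w[:,56:456]
c[:400,400:]=cv2.resize(s[150:230,230:310],(400,400),interpolation=cv2.INTER_CUBIC)
c[400:600,0:400]=cv2.resize(t[150:250,180:380],(400,200));cv2.imwrite("pics/v6.png",c)
E
```

```text
[-2.75339950e-01  1.11137911e-01  1.91118950e+00 -6.25355991e-04
  1.11834413e+00 -2.14514417e+00] [-0.18969925  0.61315879  0.04917069] [-2.54777569 -0.75065929  6.30278302] [ 0.50339895 -0.01780351  0.10650512] 0.09034626982755423 jaw yaw 107.147539535005
```

View pics/v6.png

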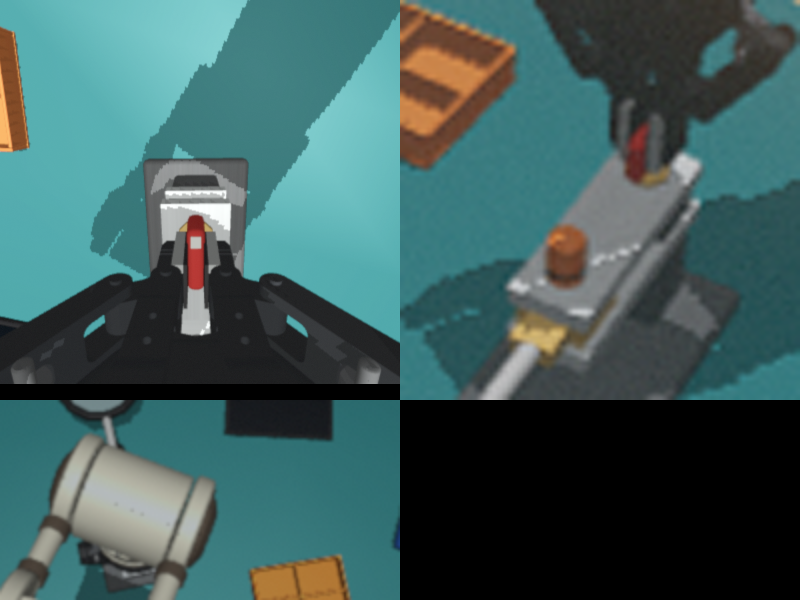

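The wing lies along the fork, a quarter turn from seated, and is still gripped. The pin's head sits on the fork in the scene crop at (567,258). I'll hand in.

```bash
python3 -c "
from rig import env
print(env.hand_in())"
```

```text
the job is handed in; nothing more can be done
None
```

I refitted the hinge and handed the job in at about 14.5 s on the robot's clock; the hand-in gave no verdict.

- **Pin:** It went from the block into the fork hole without snagging. It stopped with 11.5 N of contact at TCP height 102.4 mm, against 102.5 mm expected for fully home. The wrist picture after release put the head within about 0.5 px of where it should be. The last scene picture shows it upright on the fork.
- **Thumbscrew:** I turned it clockwise about 133°, until the twisting moment jumped from about 0 to 1.1 N m. Jaw yaw was then 15.3°, against about 17.4° expected for seated. I took the 2° difference as flex and pad give at the stop.
- **Finish:** I backed it off to jaw yaw 107.1°, which is about 90–92° (1.57–1.60 rad) from the stop. The last picture shows the wing lying along the fork, still gripped with the squeeze set to 60 N.
- **Bystanders:** I never went near the phone, jar, screwdriver or tray. I did not measure their final positions.

No check failed, and apart from that 2° at the stop the measurements agreed. I judged that the pin was home and the screw seated from forces, arm position and pictures, because the interface gives no direct reading of either.

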